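# Walnut from the pantry dispenser

### The arm

A 6-joint arm with a two-finger parallel gripper is mounted at the origin on the work surface. World frame = base frame: x ahead of the robot, y to its left, z up, the work surface at z = 0. Lengths are in m, angles in degrees, forces in N, time in s.
With the tool pointing down it reaches from about 0.425 to 0.925 m from the base axis. Payload 12.5 kg.
Tool frame: the origin (TCP) lies at the very end of the fingers, on their centre line; the grasp point (between the pads) lies 19 mm behind it; x points along the fingers, y is the direction in which the jaws open and shut, and the axes are right-handed (so a half turn about x gives the same grasp; the last joint's range is limited). The gripper opens to 85 mm and grips with 20 to 120 N. Pads are 22 mm wide; open, the fingers measure 114 mm over their backs; the gripper's body (76 mm by 85 mm) begins 54 mm behind the grasp point. The pads swing forward as they close: fully open they stand 13 mm farther back than shut.
Start: joints at [-70.909, 28.126, 89.318, -0, 62.55, -6.05], TCP at [0.266, -0.566, 0.231] pointing down, gripper open.
Joint ranges: [-177.58, 177.58], [-47.91, 125.51], [2.72, 160], [-65.01, 245.01], [3.68, 167.84], [-153.87, 153.87]. Speed limits (degrees/s): [127.2, 127.2, 159.86, 180, 180, 180].

### API

Orientations are given as a 3x3 rotation matrix whose columns are the frame's x, y, z axes.
In Python, from plant import ctrl gives the robot as it stands. The module is installed in compiled form; this text tells all that it offers.
- The arm moves only by the tool move_arm, never from a script. Its argument "steps" is a list of rows, each an object with "translation": the shift along the tool's x, y, z in units of 40 mm (1.0 is 40 mm), a list of three; "rotation": the turn, a rotation vector about the tool's x, y, z in rad, a list of three; "jaw": the finger opening in mm, from 0 to 85.4. A call has 1 to 20 rows; each row shifts and turns the commanded pose from where the row before left it, along the tool's axes as they then stand; what a row does not reach is not made up. A row lasts 1/10 s, in which the tool goes at most 50 mm and 8.59 degrees, less where a joint would pass 70% of its speed; a pose out of reach is approached as far as the arm can. A call is refused whole if a number of a shift passes 1 or a number of a turn 0.15, either way. A call with a gripper value outside its range is refused whole. The fingers move at their own pace and stop on an object; "grip_force" is the grip in N (left out, the last holds). Time passes only in rows, so rows that do not move let the fingers close. It gives the time, the measured TCP pose, the force and the opening at its end, in the units of the state.
- ctrl.get_obs(): the state, without advancing time (a new reading comes with each control period).
- ctrl.camera(name): name is "side" or "top"; returns a dict with "pixels" (384x512x3 uint8, blue, green, red), "fx", "fy", "cx", "cy" (pixels), "k1" (the pictures are not rectified: a ray, as slopes to the right and down, at radius r is drawn at 1 + k1 r^2 times it, then the intrinsics apply), "origin" and "orientation" of the camera in the world. Camera axes: x right, y down, z forward; pixel columns grow to the right and rows downward; lengths in m; the calibration is good to about 2 mm. A picture is of the moment at which its call begins. There is no depth.
- ctrl.finish_job(): hands the job in, once; it reports no verdict.
The state is a dict: "time": time; "q": joint angles; "joint_velocities": joint speeds; "joint_efforts": joint torques, N m; "eef_pos": TCP position; "tcp_rot": TCP orientation; "ft_force": force on the tool from outside, world axes, zero at the start; "torque": the same for the moment, N m; "opening": finger opening in m.
Only numpy, scipy, OpenCV 4.12 (cv2) and the standard library are available. Lean on these libraries where they do the work, as an engineer would, in place of code of your own. Each camera call takes 0.05 s, during which the arm holds its last target. There are 200 camera calls.

### The job

Lift the larger of the two hanging steel cups up and off its hook and set it down gently, upright, on the dispenser's foot, centred under the spout, and let go of it. Then pull the dispenser's sprung knob straight out to its stop so that the last walnut drops into the cup, and let the knob go home again. Leave the small cup hanging and the jar and the can where they stand.

Things in the scene. Friction and masses are not known exactly. Their poses are not given: they have to be found in the camera images.
- cup: Larger steel cup, about 140 g, hanging upright. Origin: centre of its underside. Bowl 60 mm high, outside radius 32 mm at the bottom, 36 mm at the rim, wall 3 mm. At its +x side (x 46 to 54 mm) an upright flat loop handle, 32 mm wide along y: solid plate to z = 80 mm, then 6 mm bars with a 20 mm slot between, closed by a cross bar at z = 144 to 150 mm, under which the hook passes.
- cup_grip (a point): Middle of the larger cup's loop handle, 50 mm from the cup's axis along its +x, 118 mm above its underside; axes as the cup's. Here it can be pinched from above across its 32 mm width (y), fingers either side of hook and post. Grip it firmly (60 to 80 N) and carry it smoothly: the bowl hangs off to one side and swings in the fingers if jerked.
- stand: Fixed hook stand, foot 100 x 220 x 12 mm. Two posts at y = +-65 mm, 22 mm wide, 200 mm tall, front faces at x = 0 looking along -x; origin on the table between them. Each has a 7 mm thick hook out to x = -21 mm, its top at z = 192 mm, end turned up to z = 203 mm. Cups hang parallel to the stand, bowl to -x, underside at z = 48 mm, either cup on either hook; lift 15 to 30 mm, then go along -x.
- small_cup: Smaller steel cup (23 mm outside radius, 37 mm deep bowl) with the same loop handle, on the other hook; stays there. Origin and axes are placed with respect to the handle as in the larger cup.
- dispenser: Fixed grey dispenser. Origin: on the table under the spout's axis; front (knob) is -x. Foot plate 6 mm thick, x -63 to 87, y +-55 mm: the cup stands on it. Column x 58 to 84, y +-25, 154 mm tall; its bridge carries a clear tube on the axis, 44 mm wide, z 105 to 155 mm. Below the spout it is open to front and sides: slide the cup in level, its handle to a side (y), clear of tube and knob.
- spout (a point): Centre of the spout's lower mouth (40 mm bore), 91 mm above the table, 25 mm above the rim of a cup standing on the foot; axes as the dispenser's.
- gate (a joint): Travel of the pull knob with its gate plate: 0 = home, 0.045 m = out at its stop. Moves along the dispenser's -x, level. A spring draws it home: about 3 N at home, 8 N at the stop. The walnut falls only near the full travel.
- gate_knob (a point): Centre of the black round pull knob, a cylinder of 24 mm diameter and 26 mm length lying along the dispenser's x, 101.5 mm above the table, at home 75 mm in front (-x) of the spout's axis, on an 8 mm stem; it can be pinched from above across y. Axes as the dispenser's.
- walnut: The walnut, a ball of 29 mm diameter, 12 g; origin at its centre. At the start it lies on the gate in the clear tube.
- jar: Amber glass jar, 72 mm diameter, 120 mm high, bystander; origin at the centre of its underside.
- can: Tin can, 66 mm diameter, 85 mm high, bystander; origin at the centre of its underside.
Not all that is in view belongs to the job. Leave any yellow look-alike of the dispenser alone. What is shaped like the cup but blue is not meant.

How it is judged (in metres and radians):
On the way, in this order (a step that is already met when the one before it is completed fails the run):
1. the larger cup is off its hook, held by the robot, and the walnut still in the dispenser (contact force between the fingers and cup above 0.5 N and contact force between cup and stand below 0.05 N and distance of cup from where it was at the start of the episode above 0.05 m and height (world z) of walnut above 0.107 m), for 0.1 s.
2. the cup stands upright on the dispenser's foot under the spout, let go, the walnut still in the dispenser (horizontal distance between cup and spout below 0.016 m and z of cup in the frame of dispenser below 0.01 m and angle between cup's own z axis and vertical below 0.08 rad and contact force between the fingers and cup below 0.05 N and height (world z) of walnut above 0.107 m), for 0.2 s.
3. the knob is pulled out to its stop (value of joint gate above 0.041 m), for 0.1 s.
At the end, for the whole second after the job is handed in: The larger cup stands upright (within 0.08 rad) and at rest on the dispenser's foot, its axis within 18 mm of the spout's, the walnut lying in it; the knob is home (within 5 mm of travel); small cup, jar and can are within 20 mm of where they started (horizontal distance between cup and spout below 0.018 m and z of cup in the frame of dispenser below 0.01 m and angle between cup's own z axis and vertical below 0.08 rad and linear speed of cup below 0.02 m/s and horizontal distance between walnut and cup below 0.025 m and z of walnut in the frame of cup below 0.03 m and value of joint gate below 0.005 m and distance of each of small_cup, jar, can from where it was at the start of the episode below 0.02 m); the robot touches nothing.
It fails at once if the small cup, the jar or the can is moved by more than 30 mm (distance of any of small_cup, jar, can from where it was at the start of the episode above 0.03 m).
It fails at once if the cup is dropped (falls free faster than 0.6 m/s) (linear speed of cup above 0.6 m/s and contact force between the fingers and cup below 0.05 N).
It also fails if it takes over 64 s, if anything falls off the work surface, if the arm or the gripper's body presses on something with over 40 N, if the wrist force passes 120 N, or if a joint passes its speed limit or range.

## Working session

There is one attempt and no reset: what is moved stays moved. The work goes in short steps, Python scripts to look and compute and a tool call to move; the robot and the scene stay as the last step left them, time stands still between calls to the robot, and variables do not carry over. Pictures are saved under pics/ and viewed, about 8 in all and at most 12, crops included, and the job is handed in when it is done.

Besides the shell and the picture viewer there is one more tool, called in YAML: its name, and indented under it one key for each argument. move_arm: Moves the arm, as the interface text tells. Its arguments: {"type":"object","properties":{"steps":{"type":"array","items":{"type":"object","properties":{"translation":{"type":"array","items":{"type":"number"}},"rotation":{"type":"array","items":{"type":"number"}},"jaw":{"type":"number"}}}},"grip_force":{"type":"number"}},"required":["steps"]}

```bash
mkdir -p pics; cat > h.py <<'E'
import numpy as np, cv2
from plant import ctrl
def snap(n,f):
    c=ctrl.camera(n); cv2.imwrite(f,c["pixels"]); return c
def K(c): return np.array([[c["fx"],0,c["cx"]],[0,c["fy"],c["cy"]],[0,0,1.]]),np.array([c["k1"],0,0,0,0.])
def ray(c,u,v):
    k,d=K(c); p=cv2.undistortPoints(np.array([[[u,v]]],float),k,d)[0,0]
    r=np.array(c["orientation"])@np.array([p[0],p[1],1]); return np.array(c["origin"]),r
def onz(c,u,v,z):
    o,r=ray(c,u,v); return (o+r*(z-o[2])/r[2]).round(4)
def proj(c,P):
    k,d=K(c); R=np.array(c["orientation"]); p=(np.atleast_2d(P)-np.array(c["origin"]))@R
    rr=cv2.projectPoints(p.reshape(-1,1,3),np.zeros(3),np.zeros(3),k,d)[0][:,0]; return rr.round(1)
def tri(a,pa,b,pb):
    o1,r1=ray(a,*pa);o2,r2=ray(b,*pb)
    s=np.linalg.lstsq(np.c_[r1,-r2],o2-o1,rcond=None)[0]
    x,y=o1+r1*s[0],o2+r2*s[1]; return ((x+y)/2).round(4),np.linalg.norm(x-y).round(4)
E
python3 - <<'E'
from h import *
import pickle
cs={n:snap(n,f"pics/{n}0.png") for n in("side","top")}
pickle.dump(cs,open("c0.pkl","wb"))
for n,c in cs.items(): print(n,c["origin"],np.array(c["orientation"]).round(3).tolist(),c["fx"],c["k1"])
o=ctrl.get_obs();print(o["time"],o["eef_pos"],o["tcp_rot"],o["opening"])
E
```

```text
side [0.46646315 1.3336457  1.11629553] [[-0.992, -0.077, 0.099], [-0.125, 0.615, -0.779], [-0.001, -0.785, -0.62]] 496.24631914740974 -0.012385398504043747
top [0.34331833 0.07144445 1.65341795] [[0.024, -0.981, 0.19], [-1.0, -0.025, -0.004], [0.009, -0.19, -0.982]] 462.63572851415836 -0.029826021439339292
0.1 [ 0.2654956  -0.56557578  0.23075238] [[-3.12968248e-04  4.24832672e-01 -9.05271839e-01]
 [ 9.95855582e-04 -9.05271302e-01 -4.24832764e-01]
 [-9.99999455e-01 -1.03447918e-03 -1.39750814e-04]] 0.08578903327354134
```

View pics/side0.png

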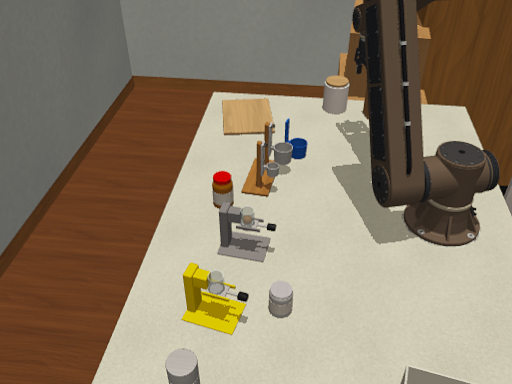

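View pics/top0.png

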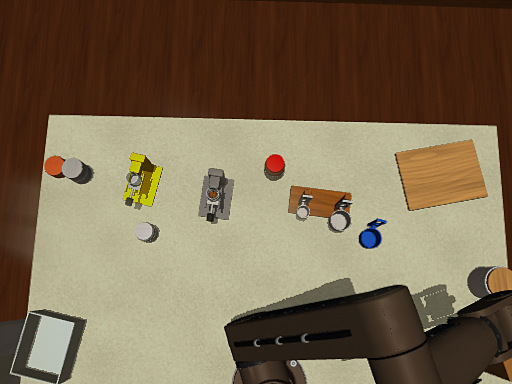

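Candidates for the cup are the larger steel cup (side 283,153; top 340,221), the small steel cup (side 272,170; top 303,212) and the blue decoy (side 298,149; top 370,239). For the dispenser there is the grey one (side 245,232; top 214,195) and the yellow decoy (side 215,298; top 140,180). I choose the larger steel cup and the grey dispenser, and will check both in one close crop.

```bash
python3 - <<'E'
from h import *
s=cv2.imread("pics/side0.png");t=cv2.imread("pics/top0.png")
z=lambda i,x,y:cv2.resize(i[y:y+60,x:x+80],(400,300),interpolation=cv2.INTER_CUBIC)
cv2.imwrite("pics/crop0.png",np.vstack([np.hstack([z(t,285,180),z(t,180,165)]),np.hstack([z(s,235,115),z(s,210,200)])]))
E
```

```text
(no output)
```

View pics/crop0.png

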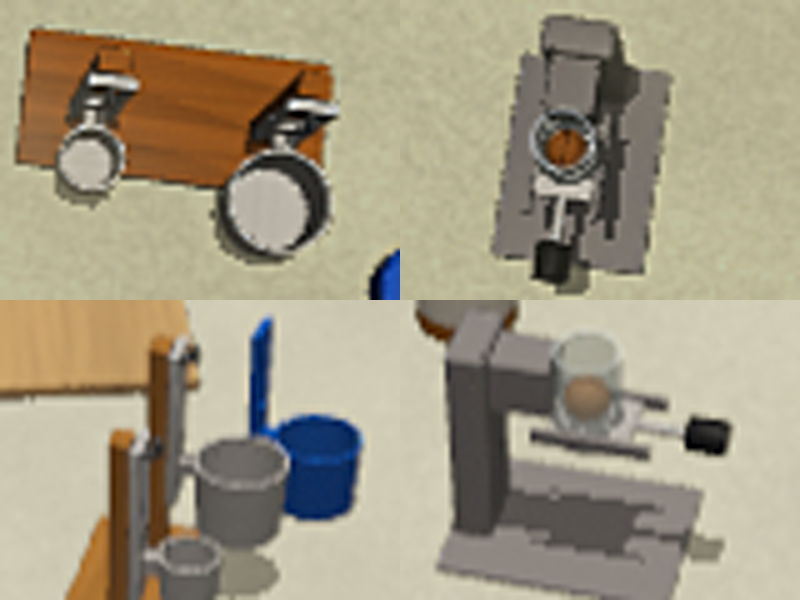

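The crop (5x) confirms both. The larger steel cup has its rim centre at top (340,220.6) and side (283.4,147.6), and its loop is on the right-hand post. The grey dispenser has the walnut in its tube and its knob at top (210.4,216.6) and side (271.6,227).

```bash
python3 - <<'E'
from h import *
import pickle
from scipy.optimize import least_squares
cs=pickle.load(open("c0.pkl","rb"));t,s=cs["top"],cs["side"]
def fit(obs,x0):
    def T(p,P): c,n=np.cos(p[2]),np.sin(p[2]); return np.array([p[0]+c*P[0]-n*P[1],p[1]+n*P[0]+c*P[1],P[2]])
    f=lambda p:np.concatenate([proj(c,T(p,P))[0]-q for c,P,q in obs])
    r=least_squares(f,x0,diff_step=1e-3); print(r.x.round(4),np.degrees(r.x[2]).round(2)); print(r.fun.reshape(-1,2).round(1).tolist())
    return r.x
print("cup tri",tri(t,(340,220.6),s,(283.4,147.6)),"knob",tri(t,(210.4,216.6),s,(271.6,227)))
print("cup rim z.108",onz(t,340,220.6,.108),onz(s,283.4,147.6,.108))
print("bar ends z.198",onz(t,285+283/5,180+97/5,.198),onz(t,285+338/5,180+108/5,.198))
A,B,C=onz(t,291,185.6,.012),onz(t,351,193.6,.012),onz(t,288.4,212,.012)
print("foot",A,B,C,np.linalg.norm(A-B),np.linalg.norm(A-C),np.degrees(np.arctan2(-(B-A)[0],-(B-A)[1])), np.degrees(np.arctan2((A-C)[1],(A-C)[0])))
print("disp")
fit([(t,(.087,.055,.006),(205,176)),(t,(.087,-.055,.006),(234.4,180)),(t,(-.063,-.055,.006),(229,219.4)),(t,(-.063,.055,.006),(198.6,215.4)),
 (t,(-.075,0,.1015),(210.4,216.6)),(s,(-.075,0,.1015),(271.6,227)),(s,(.087,.055,.006),(217.6,254)),(s,(-.063,-.055,.006),(270,238)),(s,(0,0,.155),(247.6,209))],[.75,.35,0])
E
```

```text
cup tri (array([ 0.5562, -0.227 ,  0.102 ]), np.float64(0.0027)) knob (array([0.5583, 0.2122, 0.0981]), np.float64(0.0053))
cup rim z.108 [ 0.5568 -0.2259  0.108 ] [ 0.5544 -0.2175  0.108 ]
bar ends z.198 [ 0.6129 -0.2145  0.198 ] [ 0.6067 -0.2498  0.198 ]
foot [ 0.6937 -0.0675  0.012 ] [ 0.6696 -0.2855  0.012 ] [ 0.5966 -0.059   0.012 ] 0.2193280875765801 0.09747132911784877 6.308458524511157 -5.002840539282554
disp
[0.6319 0.2045 0.    ] 0.0
[[-3.6, 1.0], [-2.9, -2.3], [1.1, -0.9], [0.9, 2.3], [2.1, 1.1], [-0.1, -2.7], [-0.1, 0.5], [-1.1, -3.3], [-0.6, 0.0]]
```

```bash
sed -i 's/return rr.round(1)/return rr/' h.py; python3 - <<'E'
from h import *
import pickle
from scipy.optimize import least_squares
cs=pickle.load(open("c0.pkl","rb"));t,s=cs["top"],cs["side"]
def fit(obs,x0):
    def T(p,P): c,n=np.cos(p[2]),np.sin(p[2]); return np.array([p[0]+c*P[0]-n*P[1],p[1]+n*P[0]+c*P[1],P[2]])
    f=lambda p:np.concatenate([proj(c,T(p,P))[0]-q for c,P,q in obs])
    r=least_squares(f,x0); print(r.x.round(4),np.degrees(r.x[2]).round(2)); print(r.fun.reshape(-1,2).round(1).tolist())
print("disp")
fit([(t,(.087,.055,.006),(205,176)),(t,(.087,-.055,.006),(234.4,180)),(t,(-.063,-.055,.006),(229,219.4)),(t,(-.063,.055,.006),(198.6,215.4)),
 (t,(-.075,0,.1015),(210.4,216.6)),(s,(-.075,0,.1015),(271.6,227)),(s,(.087,.055,.006),(217.6,254)),(s,(-.063,-.055,.006),(270,238)),(s,(0,0,.155),(247.6,209))],[.63,.2,-.1])
print("cup")
# pixels: side crop origin (235,115), 5x: rim centre, base centre
fit([(t,(0,0,.108),(340,220.6)),(s,(0,0,.108),(283.4,147.6)),(t,(.05,.016,.198),(341.6,199.4)),(t,(.05,-.016,.198),(352.6,201.6)),(s,(.05,0,.198),(271.4,123.5))],[.556,-.225,-.1])
E
```

```text
disp
[ 0.6314  0.2044 -0.1056] -6.05
[[-1.0, -0.3], [-0.5, -0.4], [-0.9, 0.7], [-0.8, 0.7], [-0.2, 1.1], [-0.3, -1.0], [-1.1, -1.8], [0.5, -1.7], [-0.4, -0.0]]
cup
[ 0.5574 -0.2245 -0.1554] -8.9
[[-0.4, -0.2], [-0.6, -1.1], [0.6, 1.2], [-0.5, 0.7], [-1.2, 0.1]]
```

The dispenser is at (0.631, 0.204), yaw about -6°. The cup axis is at (0.557, -0.225), yaw about -6.5°, so the grip point is near (0.607, -0.230, 0.166). The 32 mm bar and the 220 x 97 mm foot both match the sizes given. Next I go above the handle.

move_arm:
  steps:
    - {"rotation":[0.138,0,0],"jaw":85}
    - {"rotation":[0.138,0,0]}
    - {"rotation":[0.138,0,0]}
    - {"rotation":[0.138,0,0]}
    - {"translation":[0,-0.62,-0.5]}
    - {"translation":[0,-0.62,-0.5]}
    - {"translation":[0,-0.62,-0.5]}
    - {"translation":[0,-0.62,-0.5]}
    - {"translation":[0,-0.62,-0.5]}
    - {"translation":[0,-0.62,-0.5]}
    - {"translation":[0,-0.62,-0.5]}
    - {"translation":[0,-0.62,-0.5]}
    - {"translation":[0,-0.62,-0.5]}
    - {"translation":[0,-0.62,-0.5]}
    - {"translation":[0,-0.62,-0.5]}
    - {"translation":[0,-0.62,-0.5]}
    - {"translation":[0,-0.62,-0.5]}
    - {"translation":[0,-0.62,-0.5]}
    - {"translation":[0,-0.62,-0.5]}
    - {"translation":[0,0,0]}
  grip_force: 70

```text
invalid input
```

move_arm:
  steps:
    - {"translation":[0,0,0],"rotation":[0.138,0,0],"jaw":85}
    - {"translation":[0,0,0],"rotation":[0.138,0,0],"jaw":85}
    - {"translation":[0,0,0],"rotation":[0.138,0,0],"jaw":85}
    - {"translation":[0,0,0],"rotation":[0.138,0,0],"jaw":85}
    - {"translation":[0,-0.62,-0.5],"rotation":[0,0,0],"jaw":85}
    - {"translation":[0,-0.62,-0.5],"rotation":[0,0,0],"jaw":85}
    - {"translation":[0,-0.62,-0.5],"rotation":[0,0,0],"jaw":85}
    - {"translation":[0,-0.62,-0.5],"rotation":[0,0,0],"jaw":85}
    - {"translation":[0,-0.62,-0.5],"rotation":[0,0,0],"jaw":85}
    - {"translation":[0,-0.62,-0.5],"rotation":[0,0,0],"jaw":85}
    - {"translation":[0,-0.62,-0.5],"rotation":[0,0,0],"jaw":85}
    - {"translation":[0,-0.62,-0.5],"rotation":[0,0,0],"jaw":85}
    - {"translation":[0,-0.62,-0.5],"rotation":[0,0,0],"jaw":85}
    - {"translation":[0,-0.62,-0.5],"rotation":[0,0,0],"jaw":85}
    - {"translation":[0,-0.62,-0.5],"rotation":[0,0,0],"jaw":85}
    - {"translation":[0,-0.62,-0.5],"rotation":[0,0,0],"jaw":85}
    - {"translation":[0,-0.62,-0.5],"rotation":[0,0,0],"jaw":85}
    - {"translation":[0,-0.62,-0.5],"rotation":[0,0,0],"jaw":85}
    - {"translation":[0,-0.62,-0.5],"rotation":[0,0,0],"jaw":85}
    - {"translation":[0,0,0],"rotation":[0,0,0],"jaw":85}
  grip_force: 70

```text
time: 2.1
eef_pos: [0.6075, -0.2274, 0.2307]
tcp_rot: [[-0.0, -0.11, -0.994], [0.001, -0.994, 0.11], [-1.0, -0.001, 0.0]]
ft_force: [0.1, 0.1, 0.3]
opening: 0.085
```

move_arm:
  steps:
    - {"translation":[0.2,0.065,0],"rotation":[0,0,0],"jaw":85}
    - {"translation":[0.3,0,0],"rotation":[0,0,0],"jaw":85}
    - {"translation":[0.4,0,0],"rotation":[0,0,0],"jaw":85}
    - {"translation":[0.4,0,0],"rotation":[0,0,0],"jaw":85}
    - {"translation":[0.4,0,0],"rotation":[0,0,0],"jaw":85}
    - {"translation":[0.3,0,0],"rotation":[0,0,0],"jaw":85}
    - {"translation":[0.1,0,0],"rotation":[0,0,0],"jaw":85}
    - {"translation":[0,0,0],"rotation":[0,0,0],"jaw":85}

```text
time: 2.9
eef_pos: [0.605, -0.233, 0.1466]
tcp_rot: [[-0.001, -0.114, -0.994], [0.0, -0.994, 0.114], [-1.0, -0.0, 0.001]]
ft_force: [0.3, -0.9, 0.3]
opening: 0.0848
```

```bash
python3 - <<'E'
from h import *
c=snap("side","pics/s1.png");s=c["pixels"];t=snap("top","pics/t1.png")["pixels"]
z=lambda i,x,y:cv2.resize(i[y:y+90,x:x+66],(396,540),interpolation=cv2.INTER_CUBIC)
cv2.imwrite("pics/crop1.png",np.hstack([z(s,240,95),z(t,300,165)]))
E
```

```text
(no output)
```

View pics/crop1.png

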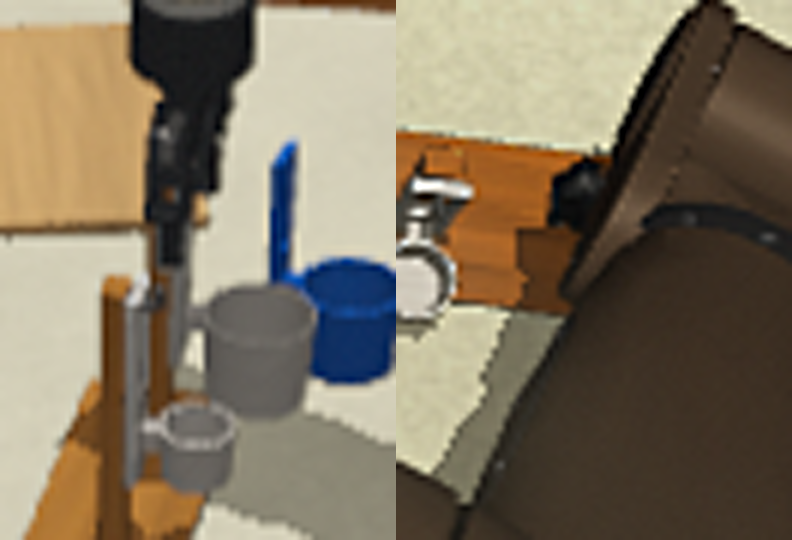

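The side crop shows the near finger tip at (172,262), level with the loop bar at (178,262) and within a couple of millimetres in depth. The small cup is clear. I close the fingers.

move_arm:
  steps:
    - {"translation":[0,0,-0.04],"rotation":[0,0,0],"jaw":60}
    - {"translation":[0,0,0],"rotation":[0,0,0],"jaw":50}
    - {"translation":[0,0,0],"rotation":[0,0,0],"jaw":42}
    - {"translation":[0,0,0],"rotation":[0,0,0],"jaw":36}
    - {"translation":[0,0,0],"rotation":[0,0,0],"jaw":28}
    - {"translation":[0,0,0],"rotation":[0,0,0],"jaw":20}
    - {"translation":[0,0,0],"rotation":[0,0,0],"jaw":20}
    - {"translation":[0,0,0],"rotation":[0,0,0],"jaw":20}
    - {"translation":[0,0,0],"rotation":[0,0,0],"jaw":20}
    - {"translation":[0,0,0],"rotation":[0,0,0],"jaw":20}
  grip_force: 70

```text
time: 4.0
eef_pos: [0.607, -0.2327, 0.1475]
tcp_rot: [[0.0, -0.113, -0.994], [-0.0, -0.994, 0.113], [-1.0, 0.0, -0.0]]
ft_force: [-0.5, 1.4, 5.0]
opening: 0.0311
```

move_arm:
  steps:
    - {"translation":[-0.04,0,0],"rotation":[0,0,0],"jaw":20}
    - {"translation":[-0.08,0,0],"rotation":[0,0,0],"jaw":20}
    - {"translation":[-0.12,0,0],"rotation":[0,0,0],"jaw":20}
    - {"translation":[-0.12,0,0],"rotation":[0,0,0],"jaw":20}
    - {"translation":[-0.12,0,0],"rotation":[0,0,0],"jaw":20}
    - {"translation":[-0.06,0,0],"rotation":[0,0,0],"jaw":20}
    - {"translation":[-0.03,0,0],"rotation":[0,0,0],"jaw":20}
    - {"translation":[0,0,0],"rotation":[0,0,0],"jaw":20}
    - {"translation":[0,0,0],"rotation":[0,0,0],"jaw":20}

```text
time: 4.9
eef_pos: [0.6069, -0.2328, 0.17]
tcp_rot: [[-0.0, -0.113, -0.994], [-0.0, -0.994, 0.113], [-1.0, 0.0, 0.0]]
ft_force: [-0.3, -0.9, -1.3]
opening: 0.031
```

```bash
python3 - <<'E'
from h import *
c=snap("side","pics/s2.png");s=c["pixels"]
cv2.imwrite("pics/crop2.png",cv2.resize(s[95:185,240:330],(540,540),interpolation=cv2.INTER_CUBIC))
E
```

```text
(no output)
```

View pics/crop2.png

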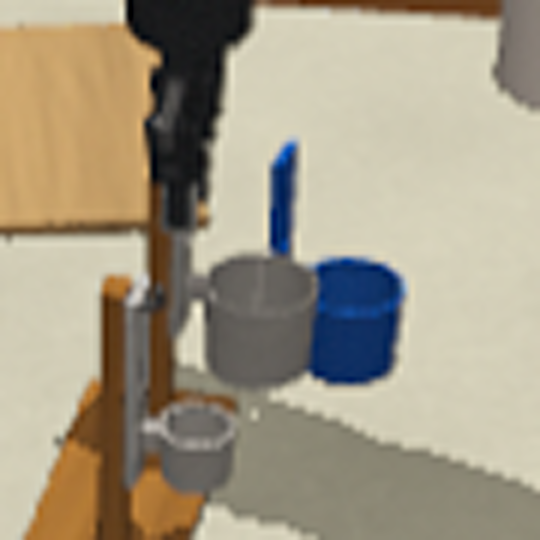

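The crop shows the cup lifted and level, with the rim at (260,285) and the base at (255,380) in the crop. The loop is clear of the hook and the small cup is untouched. Next I go out along -x.

move_arm:
  steps:
    - {"translation":[0,0,0.08],"rotation":[0,0,0],"jaw":20}
    - {"translation":[0,0,0.16],"rotation":[0,0,0],"jaw":20}
    - {"translation":[0,0,0.24],"rotation":[0,0,0],"jaw":20}
    - {"translation":[0,0,0.3],"rotation":[0,0,0],"jaw":20}
    - {"translation":[0,0,0.34],"rotation":[0,0,0],"jaw":20}
    - {"translation":[0,0,0.34],"rotation":[0,0,0],"jaw":20}
    - {"translation":[0,0,0.34],"rotation":[0,0,0],"jaw":20}
    - {"translation":[0,0,0.3],"rotation":[0,0,0],"jaw":20}
    - {"translation":[0,0,0.2],"rotation":[0,0,0],"jaw":20}
    - {"translation":[0,0,0.1],"rotation":[0,0,0],"jaw":20}
    - {"translation":[0,0,0.05],"rotation":[0,0,0],"jaw":20}
    - {"translation":[0,0,0],"rotation":[0,0,0],"jaw":20}

```text
time: 6.15
eef_pos: [0.5097, -0.2218, 0.1702]
tcp_rot: [[0.0, -0.113, -0.994], [-0.0, -0.994, 0.113], [-1.0, 0.0, -0.0]]
ft_force: [-0.6, -0.7, -1.0]
opening: 0.0307
```

```bash
python3 - <<'E'
from h import *
import pickle
cs=pickle.load(open("c0.pkl","rb"));t,s=cs["top"],cs["side"]
print("can",onz(t,147,231,.085),onz(s,281,290,.085),"jar",onz(t,275,163,.12),"yellow",onz(t,134,182,.15),"yfoot",onz(t,160,208,.006))
o=ctrl.get_obs();print(o["eef_pos"],o["ft_force"],o["opening"])
E
```

```text
can [0.508  0.4268 0.085 ] [0.507  0.4459 0.085 ] jar [ 0.7483 -0.003   0.12  ] yellow [0.6633 0.4663 0.15  ] yfoot [0.6005 0.4033 0.006 ]
[ 0.50968693 -0.22183251  0.17018275] [-0.56687766 -0.70368251 -0.98163239] 0.030663639627531967
```

move_arm:
  steps:
    - {"translation":[0,-0.1,0.02],"rotation":[0,0,0],"jaw":20}
    - {"translation":[0,-0.2,0.03],"rotation":[0,0,0],"jaw":20}
    - {"translation":[0,-0.35,0.055],"rotation":[0,0,0],"jaw":20}
    - {"translation":[0,-0.5,0.08],"rotation":[0,0,0],"jaw":20}
    - {"translation":[0,-0.65,0.105],"rotation":[0,0,0],"jaw":20}
    - {"translation":[0,-0.854,0.137],"rotation":[0,0,0],"jaw":20}
    - {"translation":[0,-0.854,0.137],"rotation":[0,0,0],"jaw":20}
    - {"translation":[0,-0.854,0.137],"rotation":[0,0,0],"jaw":20}
    - {"translation":[0,-0.854,0.137],"rotation":[0,0,0],"jaw":20}
    - {"translation":[0,-0.854,0.137],"rotation":[0,0,0],"jaw":20}
    - {"translation":[0,-0.854,0.137],"rotation":[0,0,0],"jaw":20}
    - {"translation":[0,-0.854,0.137],"rotation":[0,0,0],"jaw":20}
    - {"translation":[0,-0.854,0.137],"rotation":[0,0,0],"jaw":20}
    - {"translation":[0,-0.854,0.137],"rotation":[0,0,0],"jaw":20}
    - {"translation":[0,-0.854,0.137],"rotation":[0,0,0],"jaw":20}
    - {"translation":[0,-0.65,0.105],"rotation":[0,0,0],"jaw":20}
    - {"translation":[0,-0.5,0.08],"rotation":[0,0,0],"jaw":20}
    - {"translation":[0,-0.35,0.055],"rotation":[0,0,0],"jaw":20}
    - {"translation":[0,-0.2,0.03],"rotation":[0,0,0],"jaw":20}
    - {"translation":[0,-0.1,0.02],"rotation":[0,0,0],"jaw":20}

```text
time: 8.15
eef_pos: [0.4866, 0.2701, 0.17]
tcp_rot: [[-0.0, -0.112, -0.994], [-0.0, -0.994, 0.112], [-1.0, 0.0, 0.0]]
ft_force: [0.2, -0.9, -1.4]
opening: 0.0311
```

move_arm:
  steps:
    - {"translation":[0,0,0],"rotation":[-0.03,0,0],"jaw":20}
    - {"translation":[0,0,0],"rotation":[-0.06,0,0],"jaw":20}
    - {"translation":[0,0,0],"rotation":[-0.09,0,0],"jaw":20}
    - {"translation":[0,0,0],"rotation":[-0.1,0,0],"jaw":20}
    - {"translation":[0,0,0],"rotation":[-0.1,0,0],"jaw":20}
    - {"translation":[0,0,0],"rotation":[-0.1,0,0],"jaw":20}
    - {"translation":[0,0,0],"rotation":[-0.1,0,0],"jaw":20}
    - {"translation":[0,0,0],"rotation":[-0.1,0,0],"jaw":20}
    - {"translation":[0,0,0],"rotation":[-0.1,0,0],"jaw":20}
    - {"translation":[0,0,0],"rotation":[-0.1,0,0],"jaw":20}
    - {"translation":[0,0,0],"rotation":[-0.1,0,0],"jaw":20}
    - {"translation":[0,0,0],"rotation":[-0.1,0,0],"jaw":20}
    - {"translation":[0,0,0],"rotation":[-0.1,0,0],"jaw":20}
    - {"translation":[0,0,0],"rotation":[-0.1,0,0],"jaw":20}
    - {"translation":[0,0,0],"rotation":[-0.1,0,0],"jaw":20}
    - {"translation":[0,0,0],"rotation":[-0.1,0,0],"jaw":20}
    - {"translation":[0,0,0],"rotation":[-0.07,0,0],"jaw":20}
    - {"translation":[0,0,0],"rotation":[-0.03,0,0],"jaw":20}
    - {"translation":[0,0,0],"rotation":[0,0,0],"jaw":20}

```text
time: 10.05
eef_pos: [0.4871, 0.269, 0.1701]
tcp_rot: [[-0.0, 0.995, -0.104], [-0.0, -0.104, -0.995], [-1.0, -0.0, 0.0]]
ft_force: [0.7, -0.7, -0.8]
opening: 0.0308
```

```bash
python3 - <<'E'
from h import *
import pickle
c=snap("side","pics/s3.png");t=snap("top","pics/t3.png");pickle.dump({"side":c,"top":t},open("c3.pkl","wb"))
z=lambda i,x,y:cv2.resize(i[y:y+120,x:x+80],(400,600),interpolation=cv2.INTER_CUBIC)
cv2.imwrite("pics/crop3.png",np.hstack([z(c["pixels"],220,150),z(t["pixels"],170,160)]))
E
```

```text
(no output)
```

View pics/crop3.png

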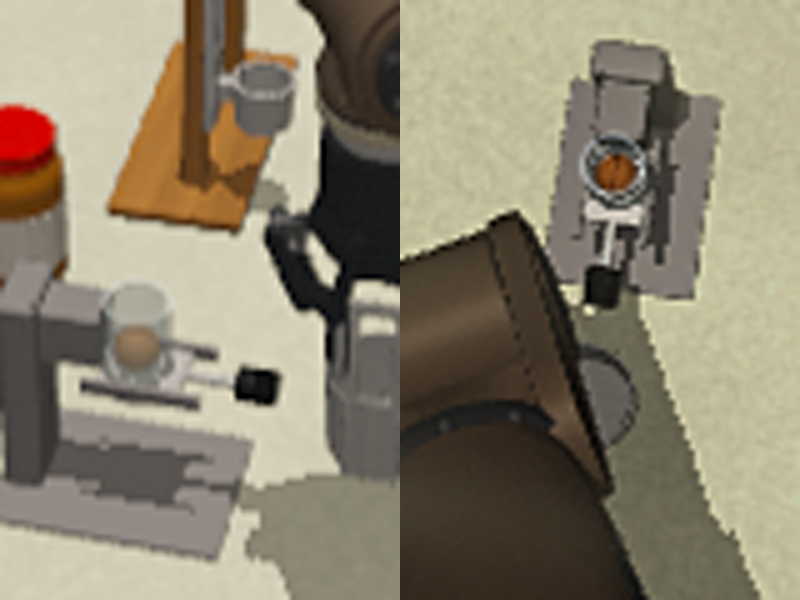

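The walnut is still in the tube (side crop 137,350). The cup hangs upright in front of the dispenser, with its rim's right edge at (638,398) in the top crop. I use that edge to check the cup-in-hand offset while lowering.

move_arm:
  steps:
    - {"translation":[0.05,0,0],"rotation":[0,0,0],"jaw":20}
    - {"translation":[0.12,0,0],"rotation":[0,0,0],"jaw":20}
    - {"translation":[0.2,0,0],"rotation":[0,0,0],"jaw":20}
    - {"translation":[0.25,0,0],"rotation":[0,0,0],"jaw":20}
    - {"translation":[0.25,0,0],"rotation":[0,0,0],"jaw":20}
    - {"translation":[0.25,0,0],"rotation":[0,0,0],"jaw":20}
    - {"translation":[0.18,0,0],"rotation":[0,0,0],"jaw":20}
    - {"translation":[0.1,0,0],"rotation":[0,0,0],"jaw":20}
    - {"translation":[0.05,0,0],"rotation":[0,0,0],"jaw":20}
    - {"translation":[0,0,0],"rotation":[0,0,0],"jaw":20}

```text
time: 11.15
eef_pos: [0.487, 0.2695, 0.1119]
tcp_rot: [[-0.0, 0.995, -0.104], [-0.0, -0.104, -0.995], [-1.0, -0.0, 0.0]]
ft_force: [0.1, -0.1, -1.1]
opening: 0.0307
```

```bash
python3 - <<'E'
from h import *
import pickle
cs=pickle.load(open("c3.pkl","rb"));t=cs["top"]
a=np.linspace(0,6.28,100)
for ax in [(.4818,.219),(.4818,.214)]:
    p=proj(t,np.c_[ax[0]+.036*np.cos(a),ax[1]+.036*np.sin(a),0*a+.1305]); i=p[:,0].argmax(); print(ax,p[i].round(1),"seen 217.6 239.6")
c=snap("side","pics/s4.png")
cv2.imwrite("pics/crop4.png",cv2.resize(c["pixels"][185:285,210:330],(720,600),interpolation=cv2.INTER_CUBIC))
E
```

```text
(0.4818, 0.219) [217.4 238.8] seen 217.6 239.6
(0.4818, 0.214) [219.  238.8] seen 217.6 239.6
```

View pics/crop4.png

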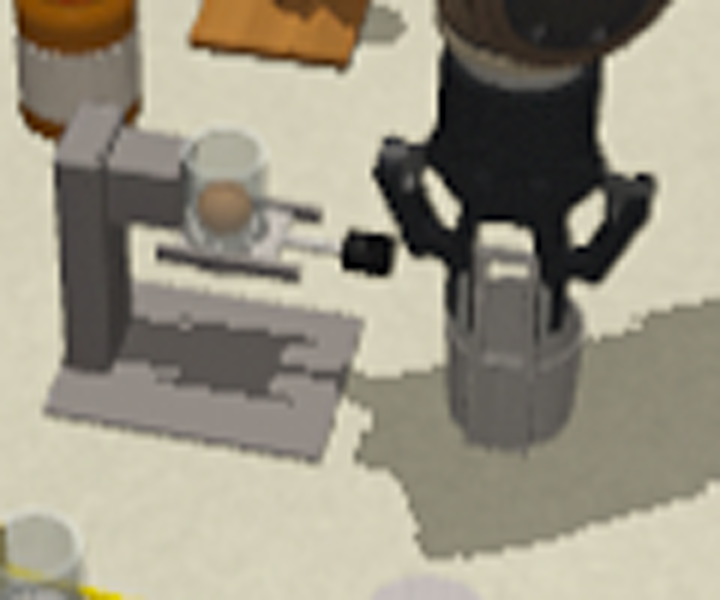

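```bash
python3 - <<'E'
from h import *
import pickle
cs=pickle.load(open("c3.pkl","rb"));t,s=cs["top"],cs["side"]
print(onz(t,213,194,.155),onz(s,210+228/6,185+150/6,.155),proj(t,(.631,.204,.155)),onz(s,210+225/6,185+207/6,.125),onz(t,170+215/5,160+172/5,.12))
print(onz(t,170+(602-400)/5,160+287/5,.1015))
E
```

```text
[0.6284 0.2016 0.155 ] [0.6283 0.2089 0.155 ] [[212.29136438 193.19328596]] [0.6289 0.218  0.125 ] [0.6336 0.2045 0.12  ]
[0.5578 0.2117 0.1015]
```

move_arm:
  steps:
    - {"translation":[0,0.08,0],"rotation":[0,0,0],"jaw":20}
    - {"translation":[0,0.16,0.01],"rotation":[0,0,0],"jaw":20}
    - {"translation":[0,0.24,0.01],"rotation":[0,0,0],"jaw":20}
    - {"translation":[0,0.307,0.01],"rotation":[0,0,0],"jaw":20}
    - {"translation":[0,0.307,0],"rotation":[0,0,0],"jaw":20}
    - {"translation":[0,0.307,0],"rotation":[0,0,0],"jaw":20}
    - {"translation":[0,0.307,0],"rotation":[0,0,0],"jaw":20}
    - {"translation":[0,0.307,0],"rotation":[0,0,0],"jaw":20}
    - {"translation":[0,0.307,0],"rotation":[0,0,0],"jaw":20}
    - {"translation":[0,0.307,0],"rotation":[0,0,0],"jaw":20}
    - {"translation":[0,0.307,0],"rotation":[0,0,0],"jaw":20}
    - {"translation":[0,0.307,0],"rotation":[0,0,0],"jaw":20}
    - {"translation":[0,0.24,0],"rotation":[0,0,0],"jaw":20}
    - {"translation":[0,0.16,0],"rotation":[0,0,0],"jaw":20}
    - {"translation":[0,0.08,0],"rotation":[0,0,0],"jaw":20}
    - {"translation":[0,0,0],"rotation":[0,0,0],"jaw":20}

```text
time: 12.8
eef_pos: [0.6351, 0.2528, 0.1119]
tcp_rot: [[-0.0, 0.995, -0.104], [-0.0, -0.104, -0.995], [-1.0, -0.0, 0.0]]
ft_force: [-0.2, 1.0, -2.0]
opening: 0.0313
```

```bash
python3 - <<'E'
from h import *
c=snap("side","pics/s5.png");t=snap("top","pics/t5.png")
z=lambda i,x,y:cv2.resize(i[y:y+80,x:x+66],(396,480),interpolation=cv2.INTER_CUBIC)
cv2.imwrite("pics/crop5.png",np.hstack([z(c["pixels"],212,190),z(t["pixels"],185,160)]))
E
```

```text
(no output)
```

View pics/crop5.png

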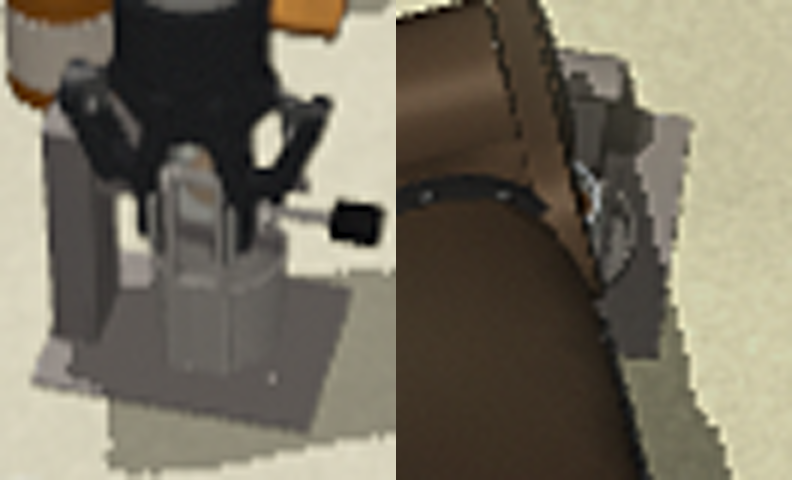

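The cup is under the spout in the side crop, base at (222,370) with the tube directly above. It is upright, and the knob is undisturbed at (355,222). I lower it gently.

move_arm:
  steps:
    - {"translation":[0.04,0,0],"rotation":[0,0,0],"jaw":20}
    - {"translation":[0.04,0,0],"rotation":[0,0,0],"jaw":20}
    - {"translation":[0.03,0,0],"rotation":[0,0,0],"jaw":20}
    - {"translation":[0.02,0,0],"rotation":[0,0,0],"jaw":20}
    - {"translation":[0,0,0],"rotation":[0,0,0],"jaw":20}

```text
time: 13.4
eef_pos: [0.6349, 0.2529, 0.1067]
tcp_rot: [[-0.0, 0.995, -0.104], [-0.0, -0.104, -0.995], [-1.0, -0.0, 0.0]]
ft_force: [-0.7, 0.2, -0.6]
opening: 0.031
```

move_arm:
  steps:
    - {"translation":[0.02,0,0],"rotation":[0,0,0],"jaw":20}
    - {"translation":[0.01,0,0],"rotation":[0,0,0],"jaw":20}
    - {"translation":[0,0,0],"rotation":[0,0,0],"jaw":20}

```text
time: 13.7
eef_pos: [0.635, 0.2532, 0.1063]
tcp_rot: [[0.001, 0.995, -0.104], [0.0, -0.104, -0.995], [-1.0, 0.001, -0.001]]
ft_force: [-0.9, 2.0, 5.6]
opening: 0.0308
```

It is touching (Fz +5.6 N, height as expected). I release.

move_arm:
  steps:
    - {"translation":[0,0,0],"rotation":[0,0,0],"jaw":34}
    - {"translation":[0,0,0],"rotation":[0,0,0],"jaw":38}
    - {"translation":[0,0,0],"rotation":[0,0,0],"jaw":46}
    - {"translation":[0,0,0],"rotation":[0,0,0],"jaw":56}
    - {"translation":[0,0,0],"rotation":[0,0,0],"jaw":56}
    - {"translation":[0,0,0],"rotation":[0,0,0],"jaw":56}
    - {"translation":[-0.1,0,0],"rotation":[0,0,0],"jaw":56}
    - {"translation":[-0.3,0,0],"rotation":[0,0,0],"jaw":56}
    - {"translation":[-0.5,0,0],"rotation":[0,0,0],"jaw":56}
    - {"translation":[-0.6,0,0],"rotation":[0,0,0],"jaw":56}
    - {"translation":[-0.6,0,0],"rotation":[0,0,0],"jaw":56}
    - {"translation":[-0.6,0,0],"rotation":[0,0,0],"jaw":56}
    - {"translation":[0,0,0],"rotation":[0,0,0],"jaw":56}

```text
time: 15.0
eef_pos: [0.6361, 0.2533, 0.2184]
tcp_rot: [[0.006, 0.995, -0.104], [0.002, -0.104, -0.995], [-1.0, 0.006, -0.002]]
ft_force: [-0.6, -0.2, 0.0]
opening: 0.0556
```

move_arm:
  steps:
    - {"translation":[0,-0.38,0.246],"rotation":[0,0,0],"jaw":56}
    - {"translation":[0,-0.38,0.246],"rotation":[0,0,0],"jaw":56}
    - {"translation":[0,-0.38,0.246],"rotation":[0,0,0],"jaw":56}
    - {"translation":[0,-0.38,0.246],"rotation":[0,0,0],"jaw":56}
    - {"translation":[0,-0.38,0.246],"rotation":[0,0,0],"jaw":56}
    - {"translation":[0,0,0],"rotation":[-0.131,0,0],"jaw":56}
    - {"translation":[0,0,0],"rotation":[-0.131,0,0],"jaw":56}
    - {"translation":[0,0,0],"rotation":[-0.131,0,0],"jaw":56}
    - {"translation":[0,0,0],"rotation":[-0.131,0,0],"jaw":56}
    - {"translation":[0,0,0],"rotation":[-0.131,0,0],"jaw":56}
    - {"translation":[0,0,0],"rotation":[-0.131,0,0],"jaw":56}
    - {"translation":[0,0,0],"rotation":[-0.131,0,0],"jaw":56}
    - {"translation":[0,0,0],"rotation":[-0.131,0,0],"jaw":56}
    - {"translation":[0,0,0],"rotation":[-0.131,0,0],"jaw":56}
    - {"translation":[0,0,0],"rotation":[-0.131,0,0],"jaw":56}
    - {"translation":[0,0,0],"rotation":[-0.131,0,0],"jaw":56}
    - {"translation":[0,0,0],"rotation":[-0.131,0,0],"jaw":56}
    - {"translation":[0,0,0],"rotation":[0,0,0],"jaw":56}

```text
time: 16.8
eef_pos: [0.5541, 0.2118, 0.2137]
tcp_rot: [[-0.0, 0.101, 0.995], [-0.0, 0.995, -0.101], [-1.0, -0.0, -0.0]]
ft_force: [-0.5, 0.9, -0.4]
opening: 0.0559
```

```bash
python3 - <<'E'
from h import *
c=snap("side","pics/s6.png");t=snap("top","pics/t6.png")
z=lambda i,x,y:cv2.resize(i[y:y+80,x:x+66],(396,480),interpolation=cv2.INTER_CUBIC)
cv2.imwrite("pics/crop6.png",np.hstack([z(c["pixels"],212,190),z(t["pixels"],185,160)]))
E
```

```text
(no output)
```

View pics/crop6.png

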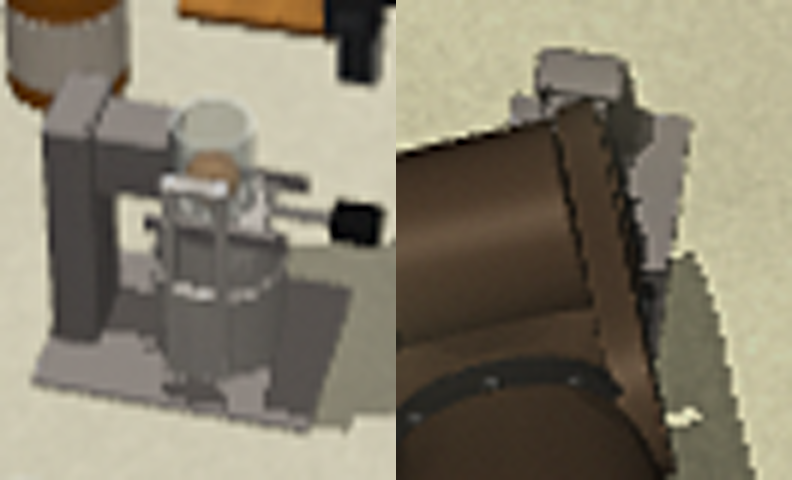

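The cup stands free and upright (rim from 152 to 288 in the side crop, base at about 370), and the walnut is still in the tube at (213,165). I check its centring numerically while descending on the knob.

```bash
python3 - <<'E'
from h import *
import pickle
s=pickle.load(open("c3.pkl","rb"))["side"]
for x,y in [(.630,.203),(.631,.204),(.625,.203)]:
    p=proj(s,[(x,y,.066),(x,y,.155),(x,y,.006)]); print(x,y,((p-[212,190])*6).round(0).tolist())
o=np.array([.6349-.0052,.2529-.0498]);print(o)
E
```

```text
0.63 0.203 [[216.0, 243.0], [214.0, 112.0], [217.0, 327.0]]
0.631 0.204 [[214.0, 244.0], [212.0, 113.0], [215.0, 328.0]]
0.625 0.203 [[225.0, 244.0], [224.0, 113.0], [226.0, 327.0]]
[0.6297 0.2031]
```

move_arm:
  steps:
    - {"translation":[0.3,0,0],"rotation":[0,0,0],"jaw":56}
    - {"translation":[0.5,0,0],"rotation":[0,0,0],"jaw":56}
    - {"translation":[0.6,0,0],"rotation":[0,0,0],"jaw":56}
    - {"translation":[0.6,0,0],"rotation":[0,0,0],"jaw":56}
    - {"translation":[0.6,0,0],"rotation":[0,0,0],"jaw":56}
    - {"translation":[0.4,0,0],"rotation":[0,0,0],"jaw":56}
    - {"translation":[0.25,0,0],"rotation":[0,0,0],"jaw":56}
    - {"translation":[0,0,0],"rotation":[0,0,0],"jaw":56}
    - {"translation":[0,0,0],"rotation":[0,0,0],"jaw":40}
    - {"translation":[0,0,0],"rotation":[0,0,0],"jaw":30}
    - {"translation":[0,0,0],"rotation":[0,0,0],"jaw":20}
    - {"translation":[0,0,0],"rotation":[0,0,0],"jaw":14}
    - {"translation":[0,0,0],"rotation":[0,0,0],"jaw":14}
    - {"translation":[0,0,0],"rotation":[0,0,0],"jaw":14}
    - {"translation":[0,0,0],"rotation":[0,0,0],"jaw":14}
  grip_force: 60

```text
time: 18.4
eef_pos: [0.5549, 0.2137, 0.085]
tcp_rot: [[0.003, 0.103, 0.995], [0.003, 0.995, -0.103], [-1.0, 0.003, 0.003]]
ft_force: [-1.1, 12.9, 2.6]
opening: 0.0222
```

move_arm:
  steps:
    - {"translation":[0,0.04,0],"rotation":[0,0,0],"jaw":14}
    - {"translation":[0,0,-0.08],"rotation":[0,0,0],"jaw":14}
    - {"translation":[0,0,-0.15],"rotation":[0,0,0],"jaw":14}
    - {"translation":[0,0,-0.2],"rotation":[0,0,0],"jaw":14}
    - {"translation":[0,0,-0.2],"rotation":[0,0,0],"jaw":14}
    - {"translation":[0,0,-0.2],"rotation":[0,0,0],"jaw":14}
    - {"translation":[0,0,-0.15],"rotation":[0,0,0],"jaw":14}
    - {"translation":[0,0,-0.08],"rotation":[0,0,0],"jaw":14}
    - {"translation":[0,0,0],"rotation":[0,0,0],"jaw":14}

```text
time: 19.3
eef_pos: [0.5139, 0.2185, 0.0849]
tcp_rot: [[0.006, 0.103, 0.995], [0.002, 0.995, -0.103], [-1.0, 0.002, 0.005]]
ft_force: [7.1, 3.2, 3.9]
opening: 0.0222
```

move_arm:
  steps:
    - {"translation":[0,0,-0.05],"rotation":[0,0,0],"jaw":14}
    - {"translation":[0,0,-0.04],"rotation":[0,0,0],"jaw":14}
    - {"translation":[0,0,-0.02],"rotation":[0,0,0],"jaw":14}
    - {"translation":[0,0,0],"rotation":[0,0,0],"jaw":14}
    - {"translation":[0,0,0],"rotation":[0,0,0],"jaw":14}
    - {"translation":[0,0,0],"rotation":[0,0,0],"jaw":14}

```text
time: 19.9
eef_pos: [0.51, 0.2189, 0.085]
tcp_rot: [[0.006, 0.103, 0.995], [0.002, 0.995, -0.103], [-1.0, 0.002, 0.006]]
ft_force: [8.4, 4.0, 3.4]
opening: 0.0218
```

```bash
python3 - <<'E'
from h import *
c=snap("side","pics/s7.png");t=snap("top","pics/t7.png")
z=lambda i,x,y:cv2.resize(i[y:y+80,x:x+66],(396,480),interpolation=cv2.INTER_CUBIC)
cv2.imwrite("pics/crop7.png",np.hstack([z(c["pixels"],222,190),z(t["pixels"],185,160)]))
E
```

```text
(no output)
```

View pics/crop7.png

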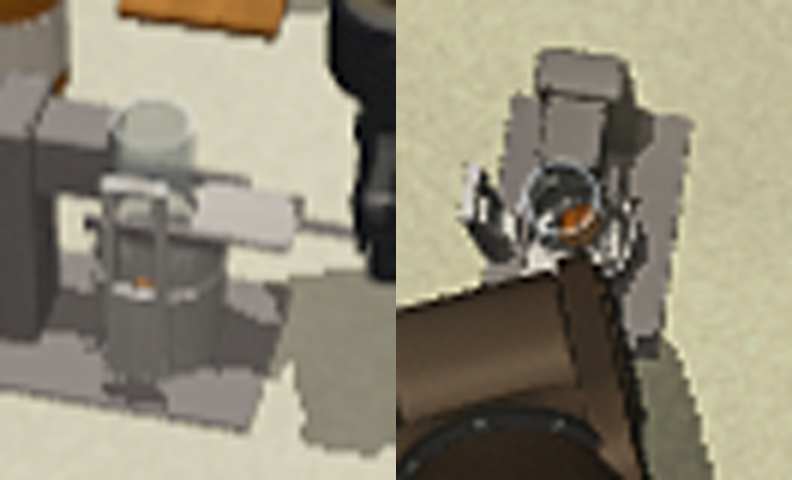

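The walnut has dropped: orange shows inside the cup (side crop 143,283; top crop 578,222) and the tube is empty. I pull a touch further to confirm the stop, then guide the knob home.

move_arm:
  steps:
    - {"translation":[0,0,-0.03],"rotation":[0,0,0],"jaw":14}
    - {"translation":[0,0,0],"rotation":[0,0,0],"jaw":14}
    - {"translation":[0,0,0],"rotation":[0,0,0],"jaw":14}

```text
time: 20.3
eef_pos: [0.51, 0.219, 0.085]
tcp_rot: [[0.008, 0.103, 0.995], [0.002, 0.995, -0.103], [-1.0, 0.003, 0.008]]
ft_force: [13.3, 2.3, -0.5]
opening: 0.0221
```

move_arm:
  steps:
    - {"translation":[0,0,0.1],"rotation":[0,0,0],"jaw":14}
    - {"translation":[0,0,0.18],"rotation":[0,0,0],"jaw":14}
    - {"translation":[0,0,0.2],"rotation":[0,0,0],"jaw":14}
    - {"translation":[0,0,0.2],"rotation":[0,0,0],"jaw":14}
    - {"translation":[0,0,0.2],"rotation":[0,0,0],"jaw":14}
    - {"translation":[0,0,0.18],"rotation":[0,0,0],"jaw":14}
    - {"translation":[0,0,0.06],"rotation":[0,0,0],"jaw":14}
    - {"translation":[0,0,0],"rotation":[0,0,0],"jaw":14}

```text
time: 21.1
eef_pos: [0.5527, 0.2142, 0.0849]
tcp_rot: [[0.004, 0.103, 0.995], [0.001, 0.995, -0.103], [-1.0, 0.002, 0.004]]
ft_force: [3.4, 4.0, 7.0]
opening: 0.0218
```

Stop confirmed: 13 N with no further travel. I open, rise and back off.

move_arm:
  steps:
    - {"translation":[0,0,0.02],"rotation":[0,0,0],"jaw":26}
    - {"translation":[0,0,0],"rotation":[0,0,0],"jaw":34}
    - {"translation":[0,0,0],"rotation":[0,0,0],"jaw":46}
    - {"translation":[0,0,0],"rotation":[0,0,0],"jaw":56}
    - {"translation":[0,0,0],"rotation":[0,0,0],"jaw":56}
    - {"translation":[-0.2,0,0],"rotation":[0,0,0],"jaw":56}
    - {"translation":[-0.4,0,0],"rotation":[0,0,0],"jaw":56}
    - {"translation":[-0.6,0,0],"rotation":[0,0,0],"jaw":56}
    - {"translation":[-0.6,0,0],"rotation":[0,0,0],"jaw":56}
    - {"translation":[-0.6,0,0],"rotation":[0,0,0],"jaw":56}
    - {"translation":[-0.6,0,0],"rotation":[0,0,0],"jaw":56}
    - {"translation":[-0.2,0,-0.5],"rotation":[0,0,0],"jaw":56}
    - {"translation":[0,0,-0.6],"rotation":[0,0,0],"jaw":56}
    - {"translation":[0,0,-0.6],"rotation":[0,0,0],"jaw":56}
    - {"translation":[0,0,0],"rotation":[0,0,0],"jaw":56}
    - {"translation":[0,0,0],"rotation":[0,0,0],"jaw":56}

```text
time: 22.7
eef_pos: [0.4846, 0.2208, 0.2125]
tcp_rot: [[0.001, 0.102, 0.995], [0.0, 0.995, -0.102], [-1.0, 0.0, 0.001]]
ft_force: [0.8, 0.1, 1.0]
opening: 0.0558
```

```bash
python3 - <<'E'
from h import *
c=snap("side","pics/s8.png");t=snap("top","pics/t8.png")
z=lambda i,x,y,w,h:cv2.resize(i[y:y+h,x:x+w],(396,480),interpolation=cv2.INTER_CUBIC)
cv2.imwrite("pics/crop8.png",np.hstack([z(c["pixels"],212,190,66,80),z(t["pixels"],185,150,132,160)]))
o=ctrl.get_obs();print(o["eef_pos"],o["ft_force"])
E
```

```text
[0.48510631 0.22063808 0.21196859] [-0.39701876 -0.60908929  0.20830307]
```

View pics/crop8.png

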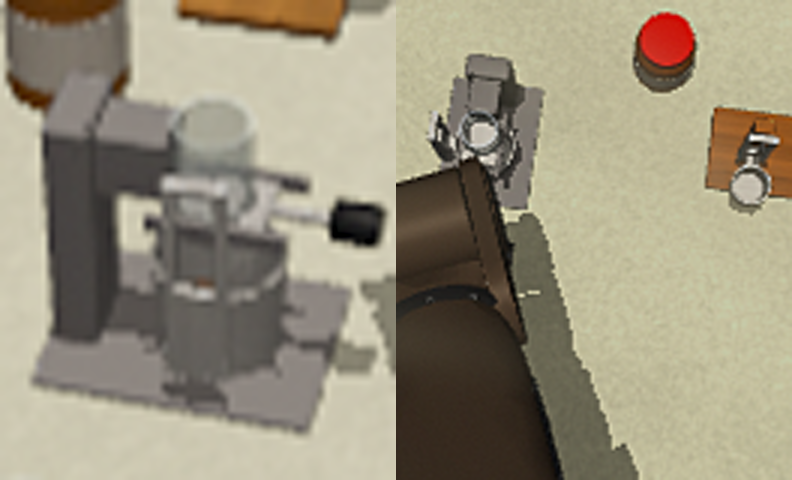

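The knob is back home at (358,222), the same pixel as before. The cup has not moved, the walnut is visible in it at (205,282), and the jar and small cup are in place. I hand in.

```bash
python3 -c "
from plant import ctrl
print(ctrl.finish_job())"
```

```text
the job is handed in; nothing more can be done
None
```

The job is done and handed in at about 23 s of the 64 s allowed; `ctrl.finish_job()` gives no verdict, so I can't confirm the score.

- **Cup:** I lifted the larger steel cup about 22 mm, took it out along -x, carried it over and lowered it onto the grey dispenser's foot with its handle to the +y side. It touched down at about 6 N and I let go. It stands upright, about 2 mm off the spout's axis as far as the side view and the arm's position show.
- **Knob and walnut:** I pulled the knob out 45 mm. It reached its stop, because a further pull raised the force to 13 N with no more travel. The walnut dropped into the cup, and I guided the knob home and released it.
- **Last checks:** In the final pictures the knob is at its starting pixel, the tube is empty and the walnut is in the cup. The jar and small cup are where they started. The gripper is clear of everything, with the force reading near zero.
- **Not fully checked or in disagreement:**
  - I did not look at the can again at the end, but no move went near it.
  - The two cameras disagreed by up to about 8 mm in y on a few points, such as the tube top; I relied on the top view for y.
  - My first grip on the knob was about 2 mm off in y (13 N sideways), which I corrected before pulling.
  - My first move call was refused as invalid input, probably because some rows left out fields.

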